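# Open the bedside balm jar

### The job

The balm jar in the wooden spectacle holder has a roll of tape parked around its screw cap: slide the roll straight up off the cap and lay it flat on the rubber coaster. Then, with the holder bracing the jar, unscrew the tight cap anticlockwise only until its thread lets go, and lift it straight up without pulling the jar out of the holder. Finish still holding the cap level, about two to three centimetres clear above the jar's mouth, with the other things on the stool left alone.

Things in the scene. Friction and masses are not known exactly. Their poses are not given: they have to be found in the camera images.
- roll_center (a point): Centre (half-way up) of a ring-shaped roll of paper tape on a cardboard core: outer diameter 66 mm, hole 50 mm, 30 mm high, about 60 g, z along its axis. At the start it lies on the jar's shoulder around the cap, whose top stands 6 mm above the roll's top; about 4 mm of free play all round
- coaster_top (a point): Centre of the top face of a round dark rubber coaster, 104 mm across, 5 mm thick, fixed to the stool top (z = 0); empty; the roll goes here
- holder_pocket (a point): Centre of the floor (8 mm above the stool top) of the square pocket in a dark wooden spectacle holder, fixed. Pocket 56 mm square, 28 mm deep, walls 14 mm; it keeps the jar from turning (1 mm play each side). From 42 to 86 mm along this frame's +x is a 130 mm wide trough, 50 mm high, with spectacles in it up to 80 mm above the stool top
- jar_mouth (a point): Centre of the neck's upper rim of the square white ceramic balm jar (54 mm square, body 58 mm high, about 350 g, loose in the pocket); z up, x and y along its sides. Flat shoulder 26 mm below this point; neck 26 mm across, lugs out to 34 mm. A sprung seal, 4 mm above the rim under the cap (7 mm without it), pushes the cap up with 10 N
- cap_center (a point): Centre (half-way up) of the grey ribbed plastic screw cap: 42 mm across, 34 mm high, hollow, about 30 g, z up, x along a raised rib across its top. Screwed on, this point is 7 mm below jar_mouth and the underside 2 mm above the shoulder. At the start its x axis is 0 to 0.5 rad clockwise (seen from above) of the jar's x axis; unscrewing is anticlockwise (positive yaw), 0.2 to 0.4 N m
- cap_mark (a point): End of the cap's rib, 17 mm from cap_center along the cap's x. The cap does not rise while turned; its thread lets go when its x axis is about 0.8 rad anticlockwise of the jar's x axis, is clear from 0.9 to 1.9 rad, and jams on the next lug beyond 2.0 rad: a turn of 0.9 to 1.4 rad, depending on the start, frees it
- glass_center (a point): Centre of a steel drinking glass, 68 mm across, 95 mm high; leave alone
- bowl_center (a point): Centre of a green ceramic bowl of hair pins, 110 mm across, 45 mm high; leave alone
- tube_box_center (a point): Centre of an upright yellow tube-shaped plastic box with snap lid, 45 mm across, 125 mm high; leave alone
- comb_center (a point): Middle of the back of a wooden comb lying flat, 150 mm long, 6 mm thick; leave alone
Mind the look-alikes: they are no part of the job. There is more than one size of the part that bears holder_pocket; the job needs the smaller. There is more than one size of the part that bears roll_center; the job needs the larger.

How it is judged:
On the way, in this order (a step that is already met when the one before it is completed fails the run):
1. the roll lies flat on the coaster, let go, the cap still screwed on (horizontal distance between roll_center and coaster_top below 0.035 m and z of roll_center in the frame of coaster_top below 0.02 m and angle between roll_center's own z axis and vertical below 0.15 rad and contact force between the fingers and roll below 0.1 N and z of cap_center in the frame of jar_mouth below 0 m and angle between the x axis of cap_center and the x axis of jar_mouth, either way round below 0.65 rad), for 0.2 s.
2. the gripped cap has been turned about its thread while still down on the neck (angle between the x axis of cap_center and the x axis of jar_mouth, either way round above 0.7 rad and z of cap_center in the frame of jar_mouth below 0.003 m and contact force between the fingers and cap above 1 N), for 0.05 s.
At the end, for the whole second after the job is handed in: The cap is held in the gripper, at rest, level within 0.2 rad, within 15 mm of the jar's axis, its underside 8 to 48 mm above the neck rim and touching no part of the jar; the jar stands fully down and upright in the pocket; the roll lies flat within 35 mm of the coaster's centre, untouched (horizontal distance between cap_center and jar_mouth below 0.015 m and z of cap_center in the frame of jar_mouth between 0.025 and 0.065 m and angle between cap_center's own z axis and vertical below 0.2 rad and linear speed of cap below 0.03 m/s and contact force between the fingers and cap above 1 N and contact force between cap and jar below 0.1 N and z of jar_mouth in the frame of holder_pocket below 0.088 m and angle between jar_mouth's own z axis and vertical below 0.08 rad and horizontal distance between roll_center and coaster_top below 0.035 m and z of roll_center in the frame of coaster_top below 0.02 m and angle between roll_center's own z axis and vertical below 0.15 rad and contact force between the arm and roll below 0.1 N); the arm keeps its last pose, push and grip.
It fails at once if the jar is pulled more than 12 mm up out of its pocket (z of jar_mouth in the frame of holder_pocket above 0.096 m).
It fails at once if the cap is turned far past the point where the thread lets go (over about 2.3 rad from the jar's x axis) while on the neck (x of cap_mark in the frame of jar_mouth below -0.012 m and z of cap_center in the frame of jar_mouth below 0.003 m).
It fails at once if the cap is carried away instead of being held just above the jar (distance between cap_center and jar_mouth above 0.12 m).
It fails at once if the glass, bowl, tube box or comb is moved by more than 30 mm (distance of any of glass_center, bowl_center, tube_box_center, comb_center from where it was at the start of the episode above 0.03 m).
It also fails if it takes over 58 s, if anything falls off the work surface, if the arm or the gripper's body presses on something with over 40 N, if the wrist force passes 120 N, or if a joint passes its speed limit or range.

### The arm

A 6-joint arm with a two-finger parallel gripper is mounted at the origin on the work surface. World frame = base frame: x ahead of the robot, y to its left, z up, the work surface at z = 0. Lengths are in m, angles in rad, forces in N, time in s.
With the tool pointing down it reaches from about 0.3 to 1 m from the base axis. Payload 5.1 kg.
Tool frame: the origin (TCP) lies between the finger pads; the fingertips stand 19 mm ahead of it and the grasp point (between the pads) is the TCP; y points along the fingers, z is the direction in which the jaws open and shut, and the axes are right-handed (so a half turn about y gives the same grasp; the last joint's range is limited). The gripper opens to 95 mm and grips with 3 to 60 N. Pads are 20 mm wide; open, the fingers measure 119 mm over their backs; the gripper's body (75 mm by 180 mm) begins 59 mm behind the grasp point.
Start: joints at [1.21, 0.124, 1.65, -0, 1.367, -0.083], TCP at [0.178, 0.625, 0.234] pointing down, gripper open.
Joint ranges: [-2.61, 2.61], [-1.02, 2.33], [0.03, 2.71], [-1.35, 4.49], [0.32, 2.68], [-2.91, 2.91]. Speed limits (rad/s): [2.57, 2.57, 3.14, 3.14, 3.14, 3.14].

### API

Orientations are given as a rotation vector (axis times angle).
In Python, from plant import get_obs, optics, workorder gives the robot as it stands.
- The arm moves only by the shell command python3 -m pendant 'ROWS'. ROWS is a JSON object of lists of equal length, an entry for each row: "slide": the shift along the tool's x, y, z in units of 25 mm (1.0 is 25 mm), a list of three; "yaw": the turn about the tool's y in units of 6 degrees (1.0 is 6 degrees); "grip": the finger opening in mm, from 0 to 95.1. A call has 1 to 10 rows; each row shifts and turns the commanded pose from where the row before left it, along the tool's axes as they then stand; what a row does not reach is not made up. A row lasts 1/12 s, in which the tool goes at most 41.7 mm and 7.16 degrees, less where a joint would pass 70% of its speed; a pose out of reach is approached as far as the arm can. A call is refused whole if a number of a shift passes 1 or a number of a turn 1, either way. A call with a gripper value outside its range is refused whole. The fingers move at their own pace and stop on an object; the grip force is fixed at half the most. Time passes only in rows, so rows that do not move let the fingers close. It gives the time, the measured TCP pose, the force and the opening at its end, in the units of the state.
- get_obs(): the state, without advancing time (a new reading comes with each control period).
- optics.grab_frame(name): name is "scene" or "top" or "wrist"; returns the picture (400x640x3 uint8, red, green, blue); there is no depth.
- optics.calibration(name): a dict with "mtx" (3x3 intrinsics, pixels), "rvec" (rotation vector, rad) and "tvec" (3), from world to camera coordinates, as OpenCV has them. Camera axes: x right, y down, z forward; pixel columns grow to the right and rows downward; lengths in m; the calibration is good to about 2 mm. The wrist camera is an equidistant fisheye: a pixel r from the principal point sees the ray r / f radians off the axis. A picture is of the moment at which its call begins: read the wrist's pose just before it. calibration takes no time and is no camera call; for the wrist camera it gives the pose at the moment of the call.
- workorder.sign_off(): hands the job in, once; it reports no verdict.
The state is a dict: "clock": time; "joints": joint angles; "joint_vel": joint speeds; "effort": joint torques, N m; "ee_pos": TCP position; "tcp_rot": TCP orientation; "force": force on the tool from outside, world axes, zero at the start; "moment": the same for the moment, N m; "gripper_width": finger opening in m.
Only numpy, scipy, OpenCV 4.12 (cv2) and the standard library are available. Lean on these libraries where they do the work, as an engineer would, in place of code of your own. Each camera call takes 0.05 s, during which the arm holds its last target.

## Working session

There is one attempt and no reset: what is moved stays moved. The work goes in short steps, Python scripts to look and compute and a shell command to move; the robot and the scene stay as the last step left them, time stands still between calls to the robot, and variables do not carry over. Pictures are saved under pics/ and viewed, and the job is handed in when it is done.

```bash
mkdir -p pics; ls
python3 - <<'E'
from plant import get_obs, optics
import cv2,numpy as np
o=get_obs();print(o)
for n in ("scene","top","wrist"):
    c=optics.calibration(n);print(n,c)
    cv2.imwrite(f"pics/{n}0.png",optics.grab_frame(n)[:,:,::-1])
E
```

```text
pics
{'clock': 0.0, 'joints': array([ 1.21040196e+00,  1.24484624e-01,  1.65166307e+00, -1.79096960e-05,
        1.36747661e+00, -8.26121527e-02]), 'joint_vel': array([-0.00086455, -0.00030676, -0.00097501,  0.00149421, -0.00096312,
       -0.00098788]), 'effort': array([-5.89559659e-04, -4.17602634e+01, -3.59926844e+01,  7.73744448e-02,
        4.91821859e-02, -1.78491359e-04]), 'ee_pos': array([0.17807476, 0.62451225, 0.23240672]), 'tcp_rot': array([-1.56176503,  0.21843749, -0.21776128]), 'force': array([ 0.55999363, -0.45948125,  0.0396731 ]), 'moment': array([ 0.02027201,  0.04706961, -0.0276006 ]), 'gripper_width': 0.0956742390241898}
scene {'mtx': array([[415.01145199,   0.        , 323.33994443],
       [  0.        , 415.01145199, 202.40315405],
       [  0.        ,   0.        ,   1.        ]]), 'rvec': array([ 2.19661957,  0.73038169, -0.31705083]), 'tvec': array([-0.38267731, -0.11756566,  1.23036225])}
top {'mtx': array([[441.06298919,   0.        , 315.88486744],
       [  0.        , 441.06298919, 200.59578883],
       [  0.        ,   0.        ,   1.        ]]), 'rvec': array([ 2.11832402, -2.16863692,  0.15461512]), 'tvec': array([0.02441484, 0.48071888, 0.9398036 ])}
wrist {'mtx': array([[309.70691629,   0.        , 317.1404959 ],
       [  0.        , 309.70691629, 199.67857391],
       [  0.        ,   0.        ,   1.        ]]), 'rvec': array([-2.34619408, -1.76969576, -0.21365914]), 'tvec': array([-0.64850485, -0.02631662,  0.38966544])}
```

View pics/scene0.png

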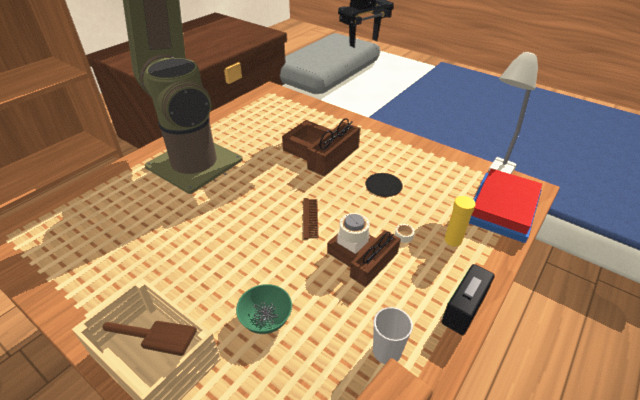

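View pics/top0.png

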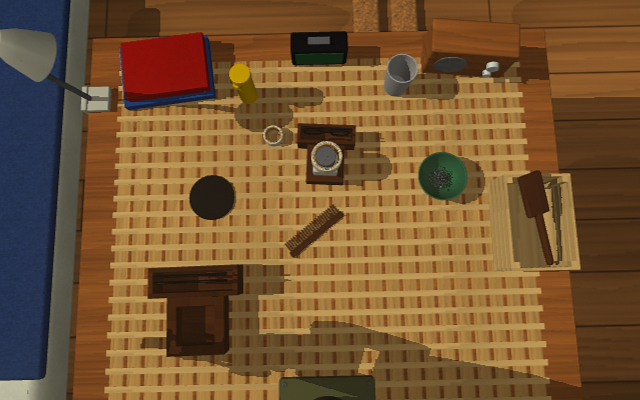

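View pics/wrist0.png

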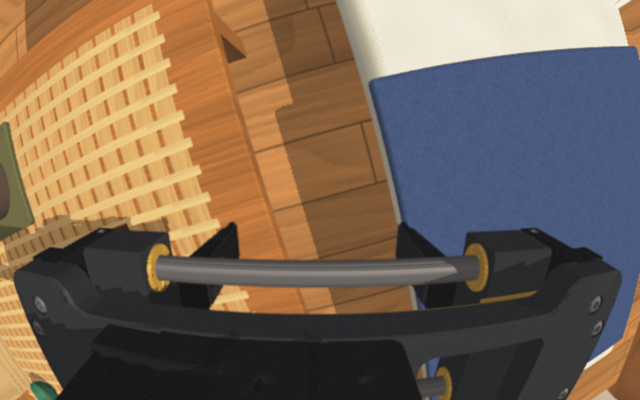

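In the top view:
- **Holders:** the small one, with the jar and roll, is at (326,155). A larger empty one is at (197,310).
- **Rolls:** the large one is around the cap at (326,155). A small one lies at (273,135).
- **Coaster:** (212,197).

The pick is the holder and roll at (326,155), because it holds the jar and the roll sits around the cap. I'll confirm this in an enlarged crop.

```bash
cat > h.py <<'E'
import numpy as np,cv2
from plant import get_obs, optics
def cal(n):
    c=optics.calibration(n); R=cv2.Rodrigues(np.array(c['rvec']))[0]; return c['mtx'],R,np.array(c['tvec']).ravel()
def ray(n,uv):
    K,R,t=cal(n); d=R.T@np.array([(uv[0]-K[0,2])/K[0,0],(uv[1]-K[1,2])/K[1,1],1]); return -R.T@t,d/np.linalg.norm(d)
def onz(n,uv,z):
    o,d=ray(n,uv); return o+d*(z-o[2])/d[2]
def proj(n,P):
    K,R,t=cal(n); p=R@np.array(P)+t; p=K@p; return p[:2]/p[2]
def tri(uvs):
    A=0;b=0
    for n,uv in uvs:
        o,d=ray(n,uv); M=np.eye(3)-np.outer(d,d); A=A+M;b=b+M@o
    return np.linalg.solve(A,b)
E
python3 - <<'E'
import cv2
a=cv2.imread("pics/top0.png");b=cv2.imread("pics/scene0.png")
x=cv2.resize(a[110:195,255:385],None,fx=6,fy=6,interpolation=cv2.INTER_CUBIC);cv2.imwrite("pics/tc.png",x)
x=cv2.resize(b[195:295,310:430],None,fx=6,fy=6,interpolation=cv2.INTER_CUBIC);cv2.imwrite("pics/sc.png",x)
E
```

```text
(no output)
```

View pics/tc.png

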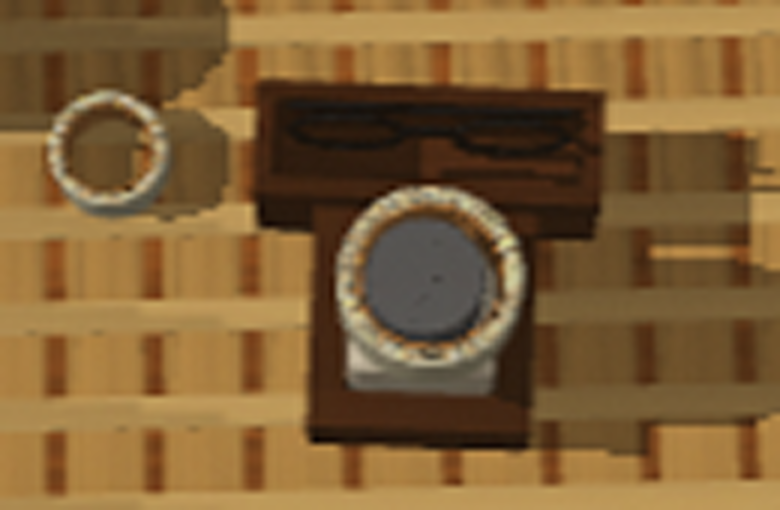

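View pics/sc.png

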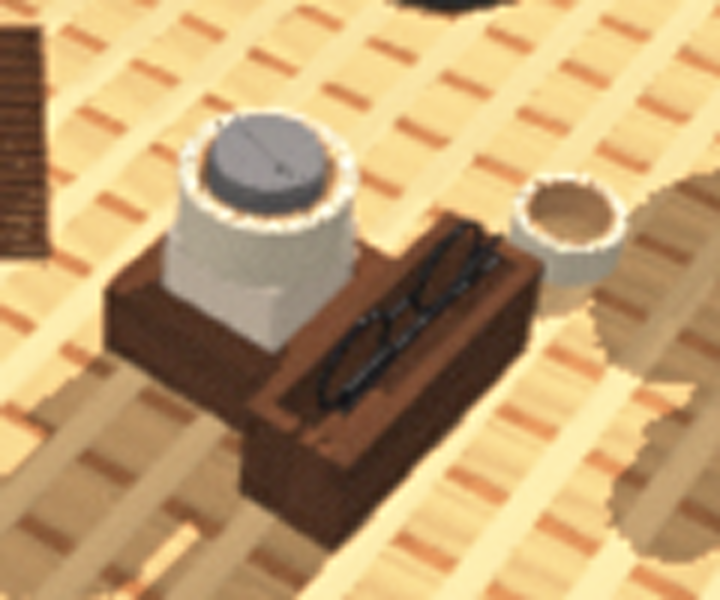

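The crops confirm the pick. The small holder carries the jar, and the large roll is around the grey cap with its rib visible. The loose ring at top (273,135) is the smaller decoy. Next I measure positions.

```bash
cat > m.py <<'E'
from h import *
from scipy.spatial.transform import Rotation as Ro
T=cv2.imread("pics/top0.png");S=cv2.imread("pics/scene0.png")
def blob(im,mask,x0,y0,x1,y1,name):
    m=np.zeros(im.shape[:2],np.uint8);m[y0:y1,x0:x1]=mask[y0:y1,x0:x1]*255
    n,l,s,c=cv2.connectedComponentsWithStats(m)
    i=1+np.argmax(s[1:,4]); cs,_=cv2.findContours((l==i).astype(np.uint8),cv2.RETR_EXTERNAL,cv2.CHAIN_APPROX_NONE)
    e=cv2.fitEllipse(cv2.convexHull(cs[0])) if len(cs[0])>5 else None
    print(name,s[i],c[i],e);return c[i],e
def hsv(im):return cv2.cvtColor(im,cv2.COLOR_BGR2HSV).astype(int)
ht,hs=hsv(T),hsv(S)
for y,x in [(157,326),(150,320),(141,326),(157,313),(171,325)]:print('top',x,y,ht[y,x])
for y,x in [(219,354),(216,350),(225,355)]:print('scene',x,y,hs[y,x])
c1,_=blob(T,(ht[...,1]<60)&(ht[...,2]<135),308,138,346,176,'cap top')
c2,_=blob(S,(hs[...,1]<60)&(hs[...,2]>120)&(hs[...,2]<170),340,210,368,232,'cap scene')
print('cap tri',tri([('top',c1),('scene',c2)]),onz('top',c1,.102),onz('scene',c2,.102))
c3,e=blob(T,ht[...,2]<60,180,165,245,230,'coaster top');c4,e4=blob(S,hs[...,2]<60,355,165,410,205,'coaster sc')
print('coaster',onz('top',c3,.005),onz('scene',c4,.005), tri([('top',c3),('scene',c4)]))
R=Ro.from_rotvec(get_obs()['tcp_rot']).as_matrix();print(R.round(3))
E
python3 m.py
```

```text
top 326 157 [15 17 88]
top 320 150 [18 15 87]
top 326 141 [ 20  85 194]
top 313 157 [ 24  59 112]
top 325 171 [23 62 99]
scene 354 219 [  4  13 154]
scene 350 216 [  0   9 144]
scene 355 225 [  9  12 152]
cap top [316 147  21  20 337] [325.83976261 156.51632047] ((325.8121032714844, 156.52125549316406), (19.789466857910156, 21.160415649414062), 108.18437957763672)
cap scene [345 214  19  13 176] [354.22727273 220.1875    ] ((354.26202392578125, 220.1172332763672), (11.78117847442627, 18.534400939941406), 97.21773529052734)
cap tri [ 0.56532614 -0.00942259  0.09907942] [ 0.56388192 -0.00990939  0.102     ] [ 0.56745132 -0.01136502  0.102     ]
coaster top [ 190  175   44   45 1555] [211.65016077 197.17427653] ((211.6992645263672, 197.16001892089844), (43.559669494628906, 45.100982666015625), 50.443145751953125)
coaster sc [366 174  36  22 608] [383.43092105 184.45723684] ((383.4098205566406, 184.4346923828125), (21.706327438354492, 35.13343811035156), 97.12281036376953)
coaster [0.4992548  0.25122098 0.005     ] [0.50244094 0.24532376 0.005     ] [ 0.49972105  0.25220637 -0.00061054]
[[ 0.962 -0.001  0.274]
 [-0.274 -0.002  0.962]
 [-0.    -1.    -0.002]]
```

Run:
```python
from h import *
for n,s,a,b in [('top','trough far edge',(255+258/6,110+83/6),(255+603/6,110+92/6)),('top','bottom edge z36',(255+310/6,110+430/6),(255+530/6,110+437/6))]:
    z=.05 if 'far' in s else .036
    p,q=onz(n,a,z),onz(n,b,z);d=q-p;print(s,p,q,np.linalg.norm(d),'holder x yaw',np.arctan2(d[1],d[0])+np.pi/2)
f=lambda x,y:(310+x/6,195+y/6)
for s,a,b,z in [('trough outer near edge',f(345,468),f(543,262),.05),('rib',f(220,120),f(287,172),.102)]:
    p,q=onz('scene',a,z),onz('scene',b,z);d=q-p;print(s,p,q,np.linalg.norm(d),np.arctan2(d[1],d[0]))
f=lambda x,y:(255+x/6,110+y/6)
p,q=onz('top',f(415,308),.102),onz('top',f(437,280),.102);d=q-p;print('top rib',d,np.arctan2(d[1],d[0]))
S=cv2.imread("pics/scene0.png")[208:236,336:374];cv2.imwrite("pics/rs.png",cv2.resize(S,None,fx=20,fy=20,interpolation=cv2.INTER_CUBIC))
```

```text
trough far edge [0.65341546 0.04907307 0.05      ] [ 0.64676796 -0.07926994  0.05      ] 0.1285150452510182 holder x yaw -0.0517485472869772
bottom edge z36 [0.52411905 0.03263955 0.036     ] [ 0.51952274 -0.04878511  0.036     ] 0.08155428950632708 holder x yaw -0.05638883423436325
trough outer near edge [ 0.64923311 -0.07998939  0.05      ] [0.65663202 0.04847359 0.05      ] 0.12867587891932505 1.5132642146777453
rib [ 0.54499715 -0.00762452  0.102     ] [ 0.57965019 -0.01573126  0.102     ] 0.03558866428795717 -0.22980742398242038
top rib [ 0.00979831 -0.00791584  0.        ] -0.6795259051018563
```

View pics/rs.png

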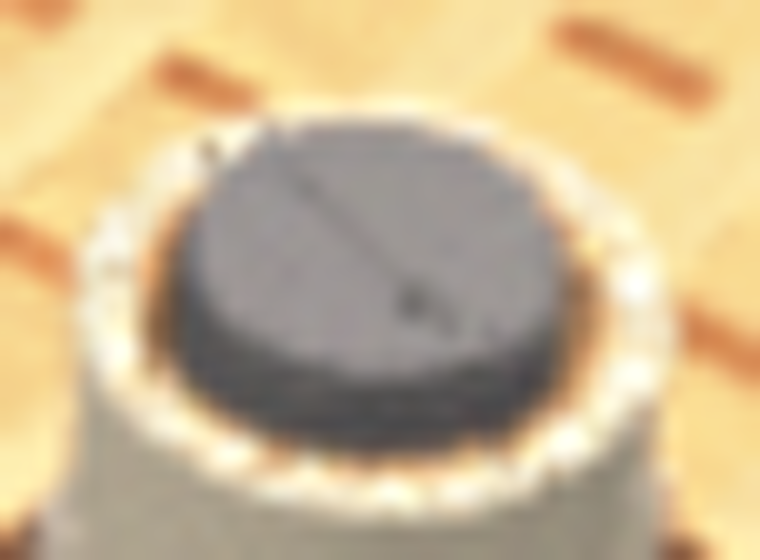

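Run:
```python
from h import *
f=lambda x,y:(336+x/20,208+y/20)
for a,b in [((295,175),(450,325)),((270,135),(450,325)),((300,180),(410,290))]:
    d=onz('scene',f(*b),.102)-onz('scene',f(*a),.102);print(np.arctan2(d[1],d[0]))
print(onz('scene',f(378,245),.102))
# roll top ellipse centre: outer extents
print('roll scene',onz('scene',f(378,305),.096))
g=lambda x,y:(255+x/6,110+y/6)
print('roll top',onz('top',g(431,276),.096))
```

```text
-0.34533658002351697
-0.3888525731848691
-0.3616104030412724
[ 0.56873139 -0.01064322  0.102     ]
roll scene [ 0.57078368 -0.01311806  0.096     ]
roll top [ 0.56645257 -0.01217334  0.096     ]
```

```bash
python3 -m pendant '{"slide":[[0,0,0],[0,0,0],[0,0,0],[0.57,0,-0.82],[0.57,0,-0.82],[0.57,0,-0.82],[0.57,0,-0.82],[0.57,0,-0.82],[0.57,0,-0.82],[0.57,0,-0.82]],"yaw":[-0.7,-0.7,-0.7,0,0,0,0,0,0,0],"grip":[95,95,95,95,95,95,95,95,95,95]}'
python3 -m pendant '{"slide":[[0.57,0,-0.82],[0.57,0,-0.82],[0.57,0,-0.82],[0.57,0,-0.82],[0.57,0,-0.82],[0.57,0,-0.82],[0.57,0,-0.82],[0.57,0,-0.82],[0.57,0,-0.82],[0.57,0,-0.82]],"yaw":[0,0,0,0,0,0,0,0,0,0],"grip":[95,95,95,95,95,95,95,95,95,95]}'
python3 -c "
from h import *
o=get_obs();print(o['joints'],cv2.Rodrigues(o['tcp_rot'])[0].round(3))"
```

```text
clock: 0.98
ee_pos: [0.2699, 0.4748, 0.2332]
tcp_rot: [-1.571, 0.046, -0.045]
force: [0.5, 0.5, 0.2]
gripper_width: 0.095
clock: 1.82
ee_pos: [0.4002, 0.2619, 0.2334]
tcp_rot: [-1.57, 0.046, -0.045]
force: [-0.0, 1.1, -0.6]
gripper_width: 0.0952
[ 4.67166492e-01 -2.68177819e-01  2.02127875e+00 -5.60074424e-06
  1.38871859e+00 -1.04578959e+00] [[ 0.998 -0.     0.058]
 [-0.058 -0.     0.998]
 [-0.    -1.    -0.   ]]
```

```bash
python3 -m pendant '{"slide":[[0.66,0,-0.96],[0.66,0,-0.96],[0.66,0,-0.96],[0.66,0,-0.96],[0.66,0,-0.96],[0.66,0,-0.96],[0.66,0,-0.96],[0.66,0,-0.96],[0.66,0,-0.96],[0.66,0,-0.96]],"yaw":[0,0,0,0,0,0,0,0,0,0],"grip":[95,95,95,95,95,95,95,95,95,95]}'
python3 -m pendant '{"slide":[[0.66,0,-0.96],[0,0,0],[0,0,0]],"yaw":[0,0,0],"grip":[95,95,95]}'
python3 - <<'E'
from h import *
c=optics.calibration('wrist');np.savez('w1.npz',**c)
cv2.imwrite("pics/w1.png",optics.grab_frame('wrist')[:,:,::-1])
E
```

```text
clock: 2.65
ee_pos: [0.5511, 0.0126, 0.2333]
tcp_rot: [-1.57, 0.046, -0.045]
force: [1.3, 0.3, -0.2]
gripper_width: 0.0952
clock: 2.9
ee_pos: [0.5659, -0.0119, 0.233]
tcp_rot: [-1.57, 0.048, -0.046]
force: [-0.1, -0.2, -0.0]
gripper_width: 0.0951
```

View pics/w1.png

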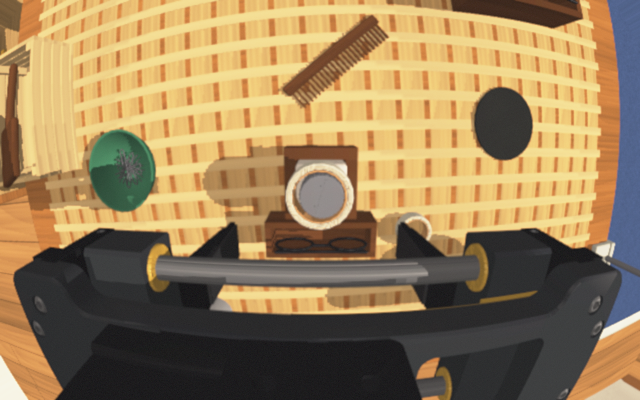

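The wrist view shows the roll and cap at (320,194), the coaster at (503,123), and the holder with its trough facing away from the base. I can measure precisely from this view.

```bash
cat >> h.py <<'E'
def wray(c,uv):
    K=c['mtx'];R=cv2.Rodrigues(c['rvec'])[0];t=np.array(c['tvec']).ravel()
    v=np.array([uv[0]-K[0,2],uv[1]-K[1,2]]);r=np.hypot(*v);th=r/K[0,0]
    d=np.array([*(v/r*np.sin(th)),np.cos(th)]);return -R.T@t,R.T@d
def wz(c,uv,z):
    o,d=wray(c,uv);return o+d*(z-o[2])/d[2]
E
python3 - <<'E'
from h import *
c=np.load('w1.npz');im=cv2.imread('pics/w1.png')
h=cv2.cvtColor(im,cv2.COLOR_BGR2HSV).astype(int)
m=(h[...,1]<75)&(h[...,2]>185)
m=m.astype(np.uint8);m2=np.zeros_like(m);m2[155:235,280:360]=m[155:235,280:360]
pts=np.argwhere(m2)[:,::-1]
cs,_=cv2.findContours(m2,cv2.RETR_EXTERNAL,cv2.CHAIN_APPROX_NONE);k=max(cs,key=cv2.contourArea);print(len(k),cv2.fitEllipse(k))
g=np.zeros_like(m);q=(h[...,1]<40)&(h[...,2]>90)&(h[...,2]<170);g[165:222,295:345]=q[165:222,295:345]
cs,_=cv2.findContours(g,cv2.RETR_EXTERNAL,cv2.CHAIN_APPROX_NONE);k2=max(cs,key=cv2.contourArea);e2=cv2.fitEllipse(k2);print(len(k2),e2)
print('roll',wz(c,cv2.fitEllipse(k)[0],.096),'cap',wz(c,e2[0],.102))
cv2.imwrite("pics/w1c.png",cv2.resize(im[140:260,260:380],None,fx=5,fy=5,interpolation=cv2.INTER_CUBIC))
x=im[168:222,293:350];x=cv2.resize(x,None,fx=10,fy=10,interpolation=cv2.INTER_CUBIC);cv2.imwrite("pics/w1d.png",cv2.convertScaleAbs(x,alpha=2.5,beta=-200))
E
```

```text
200 ((319.9903259277344, 194.77586364746094), (64.9923324584961, 69.71295166015625), 46.6584587097168)
129 ((320.8243103027344, 194.86769104003906), (43.27581024169922, 44.52964782714844), 132.89035034179688)
roll [ 0.56466666 -0.0094473   0.096     ] cap [ 0.56342194 -0.00864879  0.102     ]
```

View pics/w1c.png

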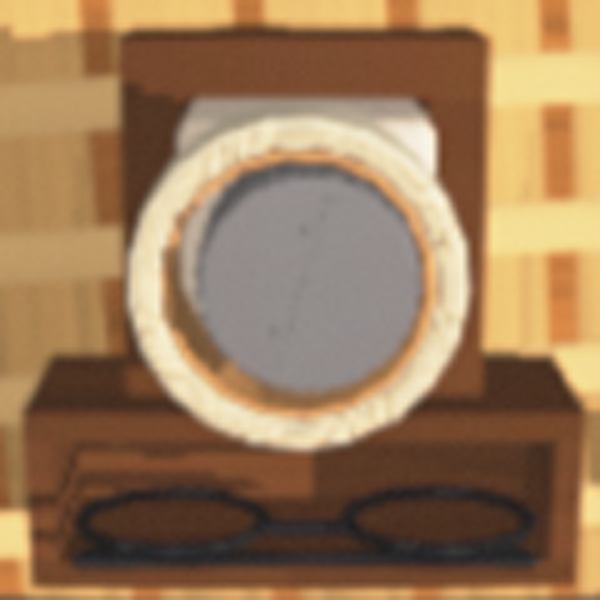

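View pics/w1d.png

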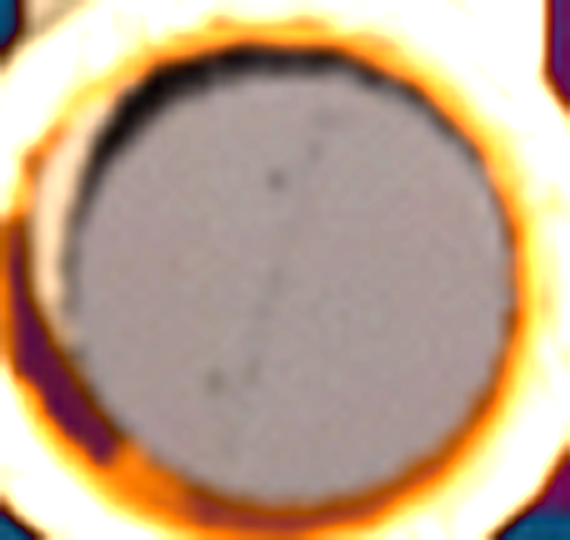

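```bash
python3 -m pendant '{"slide":[[-0.04,0.7,0.08],[0,0.9,0],[0,0.9,0],[0,0.9,0],[0,0.8,0],[0,0.8,0],[0,0.7,0],[0,0,0],[0,0,0]],"yaw":[0,0,0,0,0,0,0,0,0],"grip":[95,95,95,95,95,95,95,95,95]}'
python3 -m pendant '{"slide":[[0,0,0],[0,0,0],[0,0,0],[0,0,0],[0,0,0],[0,0,0],[0,0,0],[0,0,0]],"yaw":[0,0,0,0,0,0,0,0],"grip":[70,65,60,60,60,60,60,60]}'
```

```text
clock: 3.7
ee_pos: [0.5637, -0.0077, 0.0903]
tcp_rot: [-1.57, 0.046, -0.042]
force: [-0.4, -0.6, -1.1]
gripper_width: 0.0951
clock: 4.37
ee_pos: [0.5654, -0.009, 0.0919]
tcp_rot: [-1.57, 0.045, -0.046]
force: [0.1, 0.2, 3.3]
gripper_width: 0.0646
```

```bash
python3 -m pendant '{"slide":[[0,-0.1,0],[0,-0.2,0],[0,-0.3,0],[0,-0.3,0],[0,-0.4,0],[0,-0.5,0],[0,-0.6,0],[0,-0.6,0],[0,0,0],[0,0,0]],"yaw":[0,0,0,0,0,0,0,0,0,0],"grip":[60,60,60,60,60,60,60,60,60,60]}'
python3 - <<'E'
from h import *
c=optics.calibration('wrist');np.savez('w2.npz',**c)
cv2.imwrite("pics/w2.png",optics.grab_frame('wrist')[:,:,::-1])
cv2.imwrite("pics/s2.png",cv2.resize(optics.grab_frame('scene')[120:320,250:500,::-1],None,fx=3,fy=3))
E
```

```text
clock: 5.2
ee_pos: [0.566, -0.009, 0.1681]
tcp_rot: [-1.571, 0.043, -0.048]
force: [0.2, 0.9, -0.5]
gripper_width: 0.0641
```

View pics/w2.png

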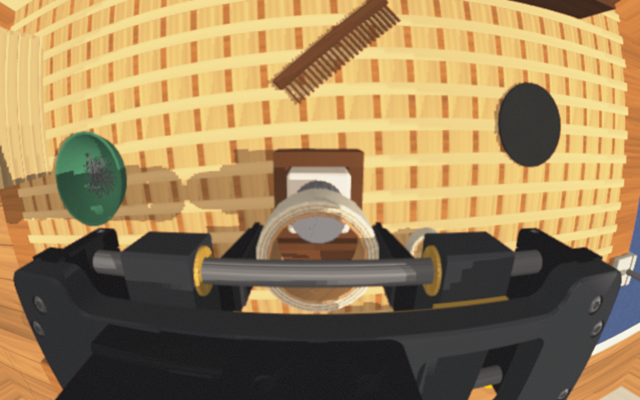

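View pics/s2.png

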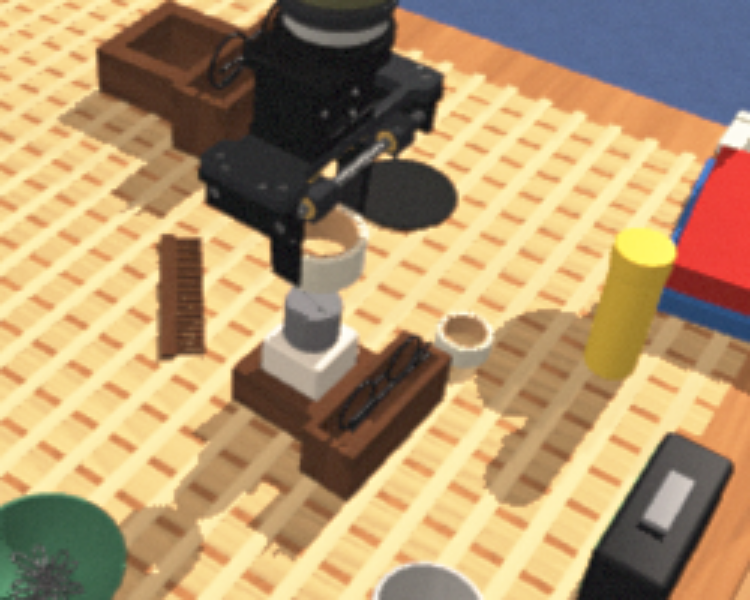

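The roll is clear of the cap and hanging level, and the jar and cap are in place. I get a better coaster position from the wrist picture w2.

Run:
```python
from h import *
for k in '12':
    c=np.load(f'w{k}.npz');im=cv2.imread(f'pics/w{k}.png');h=cv2.cvtColor(im,cv2.COLOR_BGR2HSV)
    m=(h[...,2]<75).astype(np.uint8);m2=np.zeros_like(m);m2[70:175,465:570]=m[70:175,465:570]
    cs,_=cv2.findContours(m2,cv2.RETR_EXTERNAL,cv2.CHAIN_APPROX_NONE);q=max(cs,key=cv2.contourArea).reshape(-1,2)
    P=np.array([wz(c,p,.005)[:2] for p in q]);ce,r=cv2.minEnclosingCircle((P*1000).astype(np.float32));print(ce,r,P.mean(0))
T=get_obs()['ee_pos'];R=cv2.Rodrigues(get_obs()['tcp_rot'])[0];print(R.T@(np.array([.4993,.2495,T[2]])-T)/.025)
```

```text
(499.4197692871094, 250.52638244628906) 50.57261657714844 [0.49905107 0.24967525]
(499.1690979003906, 250.0493621826172) 51.01757049560547 [0.499114   0.24880692]
[-3.20725549e+00  2.42786014e-03  1.01657833e+01]
```

```bash
python3 -m pendant '{"slide":[[-0.2,0,0.5],[-0.3,0,0.95],[-0.3,0,0.95],[-0.3,0,0.95],[-0.3,0,0.95],[-0.3,0,0.95],[-0.3,0,0.95],[-0.3,0,0.95],[-0.3,0,0.95],[-0.3,0,0.95]],"yaw":[0,0,0,0,0,0,0,0,0,0],"grip":[60,60,60,60,60,60,60,60,60,60]}'
python3 -m pendant '{"slide":[[-0.2,0,0.7],[-0.1,0,0.42],[0,0.7,0],[0,0.8,0],[0,0.8,0],[0,0.8,0],[0,0.7,0],[0,0.6,0],[0,0.4,0],[0,0.2,0]],"yaw":[0,0,0,0,0,0,0,0,0,0],"grip":[60,60,60,60,60,60,60,60,60,60]}'
```

```text
clock: 6.13
ee_pos: [0.5039, 0.2228, 0.1649]
tcp_rot: [-1.571, 0.047, -0.043]
force: [0.7, -0.2, 0.2]
gripper_width: 0.0644
clock: 6.97
ee_pos: [0.4983, 0.2491, 0.0389]
tcp_rot: [-1.572, 0.048, -0.043]
force: [-0.5, 0.0, -0.6]
gripper_width: 0.0644
```

```bash
python3 -m pendant '{"slide":[[0,0.1,0],[0,0.1,0],[0,0.06,0],[0,0,0],[0,0,0]],"yaw":[0,0,0,0,0],"grip":[60,60,60,60,60]}'
python3 -c "
from h import *
cv2.imwrite('pics/s3.png',cv2.resize(optics.grab_frame('scene')[120:250,300:470,::-1],None,fx=4,fy=4))"
```

```text
clock: 7.38
ee_pos: [0.5004, 0.2498, 0.0354]
tcp_rot: [-1.57, 0.044, -0.046]
force: [0.6, 0.2, -0.9]
gripper_width: 0.0645
```

View pics/s3.png

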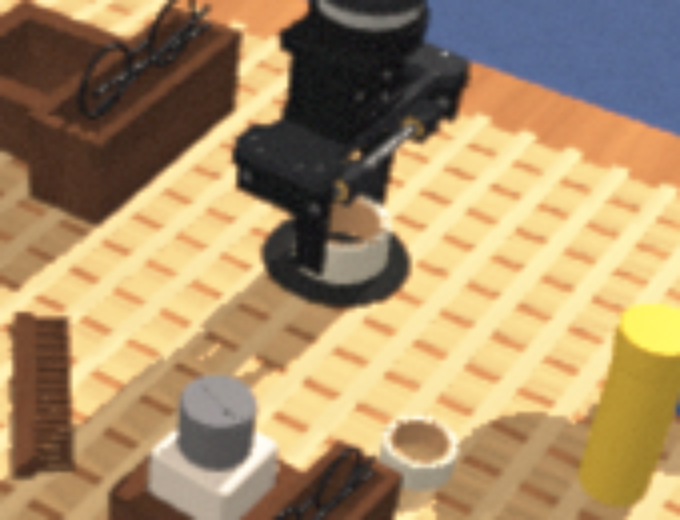

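The roll hangs just above the coaster, level and near its centre. I'll lower it the last few millimetres and watch the force.

```bash
python3 -m pendant '{"slide":[[0,0.08,0],[0,0.06,0],[0,0,0],[0,0,0]],"yaw":[0,0,0,0],"grip":[60,60,60,60]}'
python3 -m pendant '{"slide":[[0,0.04,0],[0,0,0],[0,0,0]],"yaw":[0,0,0],"grip":[60,60,60]}'
```

```text
clock: 7.77
ee_pos: [0.4998, 0.2495, 0.0311]
tcp_rot: [-1.57, 0.046, -0.045]
force: [0.2, 0.6, -0.0]
gripper_width: 0.0645
clock: 8.02
ee_pos: [0.5, 0.2496, 0.0309]
tcp_rot: [-1.57, 0.045, -0.045]
force: [-2.2, -1.7, 4.8]
gripper_width: 0.0644
```

Contact at 4.8 N. Release, then raise.

```bash
python3 -m pendant '{"slide":[[0,0,0],[0,0,0],[0,0,0],[0,0,0],[0,0,0]],"yaw":[0,0,0,0,0],"grip":[70,80,90,95,95]}'
python3 -m pendant '{"slide":[[0,-0.2,0],[0,-0.6,0],[0,-1,0],[0,-1,0],[0,-1,0],[0,-1,0],[0,-1,0],[0,0,0]],"yaw":[0,0,0,0,0,0,0,0],"grip":[95,95,95,95,95,95,95,95]}'
python3 - <<'E'
from h import *
c=optics.calibration('wrist');np.savez('w4.npz',**c)
cv2.imwrite("pics/w4.png",optics.grab_frame('wrist')[:,:,::-1])
E
```

```text
clock: 8.43
ee_pos: [0.4997, 0.2495, 0.0299]
tcp_rot: [-1.57, 0.046, -0.045]
force: [-1.0, 0.1, -0.5]
gripper_width: 0.0907
clock: 9.1
ee_pos: [0.503, 0.2508, 0.182]
tcp_rot: [-1.566, 0.037, -0.053]
force: [-0.1, 1.0, 1.3]
gripper_width: 0.0951
```

View pics/w4.png

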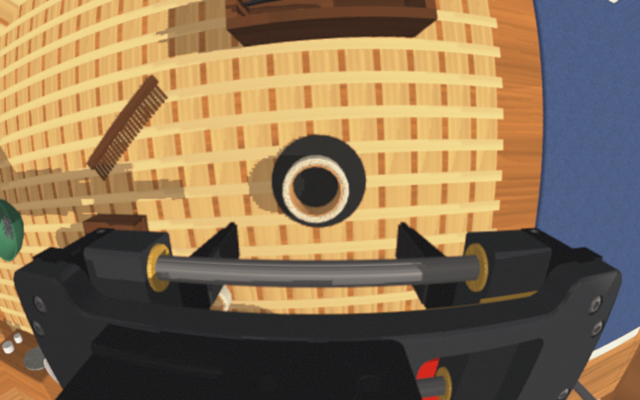

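The roll at (318,190) lies flat and near-centred on the coaster at (319,180), and is released. Back to the cap.

```bash
python3 -m pendant '{"slide":[[0.28,-0.5,-0.93],[0.28,0,-0.93],[0.28,0,-0.93],[0.28,0,-0.93],[0.28,0,-0.93],[0.28,0,-0.93],[0.28,0,-0.93],[0.28,0,-0.93],[0.28,0,-0.93],[0.28,0,-0.93]],"yaw":[0,0,0,0,0,0,0,0,0,0],"grip":[95,95,95,95,95,95,95,95,95,95]}'
python3 -m pendant '{"slide":[[0.2,0,-0.93],[0,0,0],[0,0,0],[0,0,0]],"yaw":[0,0,0,0],"grip":[95,95,95,95]}'
python3 - <<'E'
from h import *
c=optics.calibration('wrist');np.savez('w5.npz',**c);o=get_obs();print(o['ee_pos'],o['tcp_rot'])
im=optics.grab_frame('wrist')[:,:,::-1];cv2.imwrite("pics/w5.png",im)
cv2.imwrite("pics/w5c.png",cv2.resize(im[140:260,260:380],None,fx=5,fy=5,interpolation=cv2.INTER_CUBIC))
E
```

```text
clock: 9.98
ee_pos: [0.5555, 0.0123, 0.1858]
tcp_rot: [-1.57, 0.048, -0.043]
force: [-0.1, 1.2, 0.2]
gripper_width: 0.095
clock: 10.32
ee_pos: [0.5592, -0.0096, 0.1864]
tcp_rot: [-1.57, 0.047, -0.044]
force: [0.3, 0.6, 0.1]
gripper_width: 0.0955
[ 0.55921266 -0.00964919  0.18641834] [-1.56967614  0.04727572 -0.04403993]
```

View pics/w5c.png

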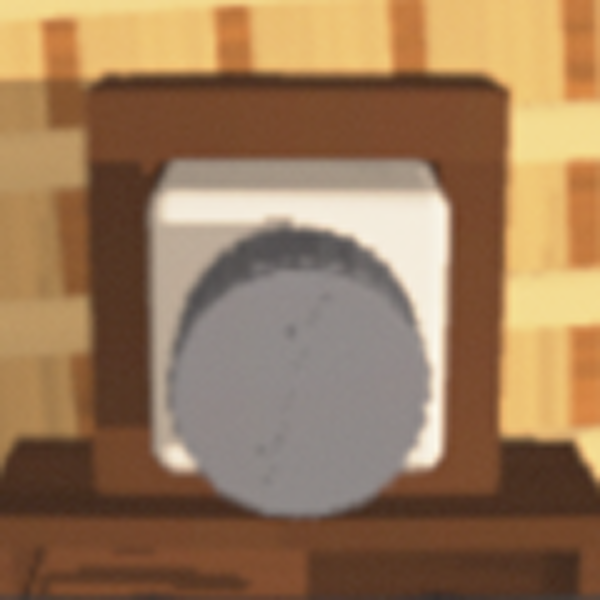

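Run:
```python
from h import *
c=np.load('w5.npz');f=lambda x,y:(260+x/5,140+y/5)
g=lambda a,b,z:(lambda d:np.arctan2(d[1],d[0]))(wz(c,f(*b),z)-wz(c,f(*a),z))
print('rib',g((327,295),(265,485),.102),'jar L',g((150,205),(160,455),.066),'jar R',g((448,205),(440,455),.066),'holder front',g((95,90),(505,90),.036)-np.pi/2)
print('jar top edge',g((165,192),(435,192),.066)-np.pi/2)
P=[wz(c,f(*p),.102)[:2] for p in [(300,268),(300,517),(172,385),(430,385)]];print(np.array(P))
print('cap',(P[0]+P[1])/2,(P[2]+P[3])/2)
o=get_obs();R=cv2.Rodrigues(o['tcp_rot'])[0];print(o['joints'])
```

```text
rib -0.3592596498531917 jar L -0.04142598749269821 jar R -0.06412205038775694 holder front -0.05809205070871215
jar top edge -0.058527149013341884
[[ 0.54483205 -0.00691638]
 [ 0.58637805 -0.00925873]
 [ 0.56266252 -0.02831702]
 [ 0.56510046  0.01268028]]
cap [ 0.56560505 -0.00808755] [ 0.56388149 -0.00781837]
[-1.12775268e-01 -4.05133086e-02  1.90034478e+00  3.31345146e-04
  1.28340134e+00 -1.62636069e+00]
```

```bash
python3 -m pendant '{"slide":[[0.25,0,0.04],[0,0,0],[0,0,0],[0,0,0],[0,0,0],[0,0,0],[0,0,0],[0,0,0],[0,0,0]],"yaw":[0,0.85,0.85,0.85,0.85,0.85,0.85,0,0],"grip":[95,95,95,95,95,95,95,95,95]}'
python3 -c "
from h import *
o=get_obs();R=cv2.Rodrigues(o['tcp_rot'])[0];print(o['joints'],np.arctan2(R[1,0],R[0,0]),o['ee_pos'],R.T@(np.array([.5655,-.0085,.096])-o['ee_pos'])/.025)"
```

```text
clock: 11.12
ee_pos: [0.5664, -0.0087, 0.1876]
tcp_rot: [-1.521, 0.461, -0.461]
force: [-0.1, 0.7, -0.8]
gripper_width: 0.0947
[-1.10065682e-01 -2.64178533e-02  1.88499225e+00  5.44091758e-05
  1.28297514e+00 -1.09240028e+00] -0.5884771732127264 [ 0.56639194 -0.00865263  0.18760827] [-0.03311726  3.66432921 -0.0149687 ]
```

```bash
python3 -m pendant '{"slide":[[-0.03,0.6,0],[0,0.8,0],[0,0.8,0],[0,0.7,0],[0,0.5,0],[0,0.26,0],[0,0,0],[0,0,0]],"yaw":[0,0,0,0,0,0,0,0],"grip":[95,95,95,95,95,95,95,95]}'
python3 -m pendant '{"slide":[[0,0,0],[0,0,0],[0,0,0],[0,0,0],[0,0,0],[0,0,0],[0,0,0],[0,0,0],[0,0,0]],"yaw":[0,0,0,0,0,0,0,0,0],"grip":[80,65,55,45,35,30,30,30,30]}'
```

```text
clock: 11.78
ee_pos: [0.5659, -0.0089, 0.0965]
tcp_rot: [-1.521, 0.463, -0.463]
force: [0.5, 0.1, -0.2]
gripper_width: 0.0949
clock: 12.53
ee_pos: [0.5658, -0.0089, 0.0962]
tcp_rot: [-1.52, 0.463, -0.464]
force: [0.8, 0.2, -1.6]
gripper_width: 0.0418
```

The cap is gripped at 41.8 mm with almost no side force. I turn anticlockwise, which is negative yaw, in stages.

```bash
python3 -m pendant '{"slide":[[0,0,0],[0,0,0],[0,0,0],[0,0,0],[0,0,0],[0,0,0],[0,0,0],[0,0,0],[0,0,0],[0,0,0]],"yaw":[-0.2,-0.4,-0.5,-0.5,-0.5,-0.5,-0.5,-0.5,-0.4,0],"grip":[30,30,30,30,30,30,30,30,30,30]}'
python3 - <<'E'
from h import *
o=get_obs();print(o['moment'],o['joints'][5]);R=cv2.Rodrigues(o['tcp_rot'])[0];print(np.arctan2(R[1,0],R[0,0]))
im=optics.grab_frame('scene')[:,:,::-1];cv2.imwrite("pics/s6.png",cv2.resize(im[180:280,300:420],None,fx=6,fy=6,interpolation=cv2.INTER_CUBIC))
im=optics.grab_frame('wrist')[:,:,::-1];cv2.imwrite("pics/w6.png",im[100:340,180:480].repeat(2,0).repeat(2,1))
E
```

```text
clock: 13.37
ee_pos: [0.5655, -0.009, 0.0961]
tcp_rot: [-1.567, 0.135, -0.135]
force: [-0.5, 0.3, -0.0]
gripper_width: 0.0416
[ 0.07930347 -0.00901579  0.03535205] -1.5100142030205055
-0.1715928226217508
```

View pics/s6.png

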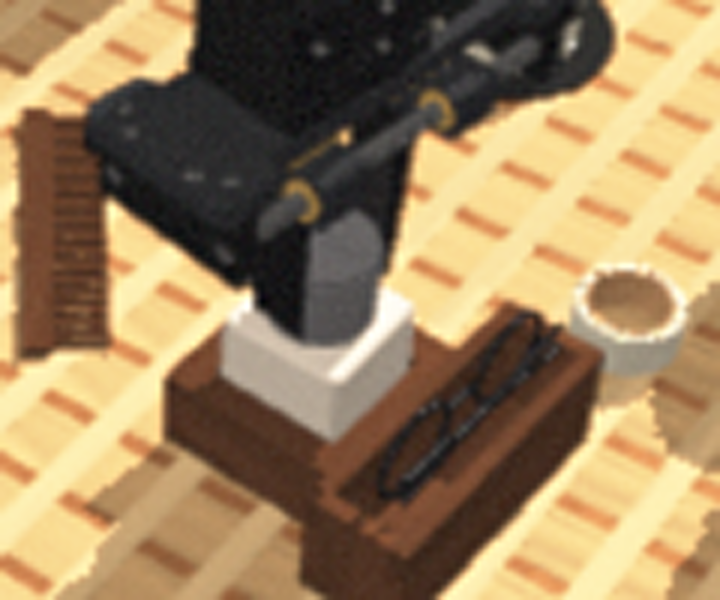

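View pics/w6.png

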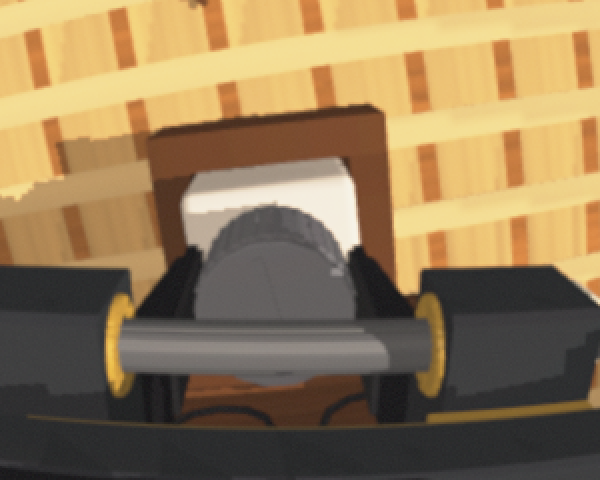

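```bash
cat > rib.py <<'E'
from h import *
import sys
a=list(map(float,sys.argv[1:5]));c=optics.calibration('wrist')
f=lambda x,y:(180+x/2,100+y/2)
d=wz(c,f(*a[2:]),.102)-wz(c,f(*a[:2]),.102);y=np.arctan2(d[1],d[0]);print('rib yaw',y,'rel jar',y+.056)
E
python3 rib.py 258 255 285 320
python3 -m pendant '{"slide":[[0,0,0],[0,0,0],[0,0,0],[0,0,0],[0,0,0],[0,0,0],[0,0,0],[0,0,0],[0,0,0]],"yaw":[-0.4,-0.5,-0.5,-0.5,-0.5,-0.5,-0.5,-0.5,-0.5],"grip":[30,30,30,30,30,30,30,30,30]}'
python3 -c "
from h import *
o=get_obs();print(o['moment'],o['joints'][5]);R=cv2.Rodrigues(o['tcp_rot'])[0];print(np.arctan2(R[1,0],R[0,0]))
im=optics.grab_frame('wrist')[:,:,::-1];cv2.imwrite('pics/w7.png',im[100:340,180:480].repeat(2,0).repeat(2,1))"
```

```text
rib yaw 0.19083686897501662 rel jar 0.2468368689750166
clock: 14.22
ee_pos: [0.5656, -0.0092, 0.0962]
tcp_rot: [-1.559, -0.227, 0.227]
force: [0.1, -0.1, 0.3]
gripper_width: 0.0424
[ 0.05006105 -0.00315388 -0.12050165] -1.9710781023369208
0.2893722537595078
```

View pics/w7.png

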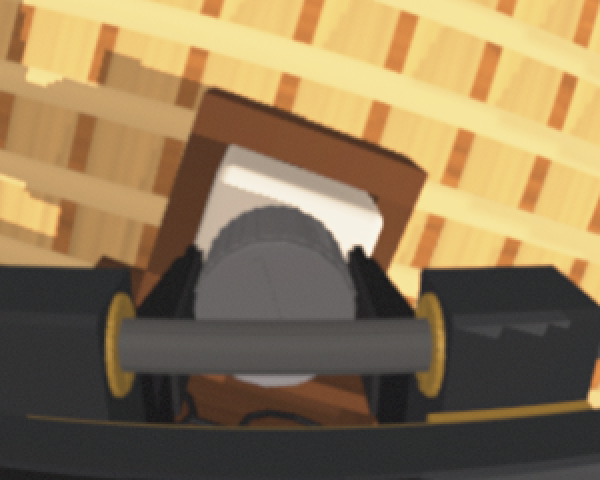

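The rib has not moved in the wrist picture between the two turns, so there is no slip. The cap is now about 0.58 rad from the jar's x axis, and I need about 1.1.

```bash
python3 -m pendant '{"slide":[[0,0,0],[0,0,0],[0,0,0],[0,0,0],[0,0,0],[0,0,0],[0,0,0],[0,0,0],[0,0,0],[0,0,0]],"yaw":[-0.5,-0.5,-0.5,-0.5,-0.5,-0.5,-0.5,-0.5,-0.5,-0.4],"grip":[30,30,30,30,30,30,30,30,30,30]}'
python3 -m pendant '{"slide":[[0,0,0],[0,0,0],[0,0,0]],"yaw":[-0.2,0,0],"grip":[30,30,30]}'
python3 -c "
from h import *
o=get_obs();print(o['moment'],o['joints'][5]);R=cv2.Rodrigues(o['tcp_rot'])[0];print(np.arctan2(R[1,0],R[0,0]))
im=optics.grab_frame('wrist')[:,:,::-1];cv2.imwrite('pics/w8.png',im[100:340,180:480].repeat(2,0).repeat(2,1))"
```

```text
clock: 15.1
ee_pos: [0.5668, -0.009, 0.0981]
tcp_rot: [-1.48, -0.628, 0.624]
force: [-1.3, 1.1, 5.5]
gripper_width: 0.0417
clock: 15.35
ee_pos: [0.5668, -0.009, 0.0981]
tcp_rot: [-1.475, -0.643, 0.639]
force: [-0.5, 0.7, 7.3]
gripper_width: 0.0419
[0.23272278 0.18915113 0.04436748] -2.5018691651756533
0.8202096150681835
```

View pics/w8.png

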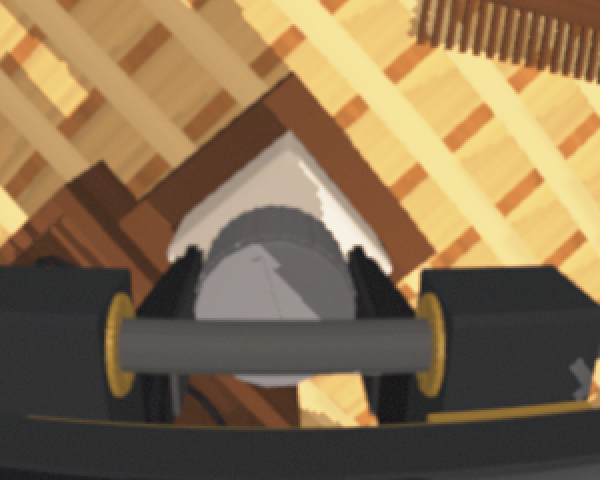

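The force reads +7 N up and the tool has risen 2 mm, so the thread has let go and the seal is pushing. The cap is at about 1.11 rad. I lift straight up, slowly at first.

```bash
python3 -m pendant '{"slide":[[0,-0.1,0],[0,-0.1,0],[0,-0.1,0],[0,-0.1,0],[0,0,0]],"yaw":[0,0,0,0,0],"grip":[30,30,30,30,30]}'
python3 -c "
from h import *
im=optics.grab_frame('scene')[:,:,::-1];cv2.imwrite('pics/s9.png',cv2.resize(im[180:280,300:420],None,fx=6,fy=6,interpolation=cv2.INTER_CUBIC))"
```

```text
clock: 15.82
ee_pos: [0.5657, -0.0091, 0.1065]
tcp_rot: [-1.474, -0.642, 0.642]
force: [0.6, 0.7, 0.2]
gripper_width: 0.0416
```

View pics/s9.png

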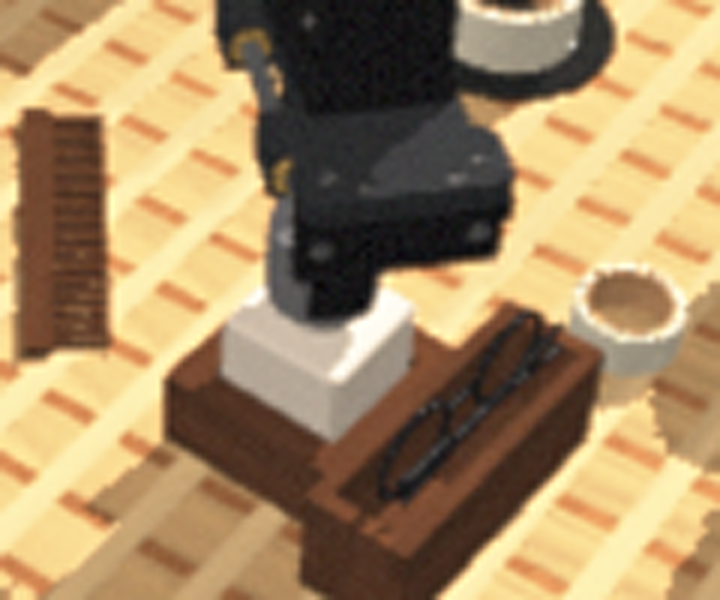

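The jar has not moved, the cap is rising and the force is near zero. I lift the rest of the way.

```bash
python3 -m pendant '{"slide":[[0,-0.2,0],[0,-0.2,0],[0,-0.25,0],[0,-0.3,0],[0,-0.3,0],[0,-0.2,0],[0,-0.1,0],[0,0,0],[0,0,0],[0,0,0]],"yaw":[0,0,0,0,0,0,0,0,0,0],"grip":[30,30,30,30,30,30,30,30,30,30]}'
python3 -c "
from h import *
im=optics.grab_frame('scene')[:,:,::-1];cv2.imwrite('pics/s10.png',cv2.resize(im[130:290,290:440],None,fx=5,fy=5,interpolation=cv2.INTER_CUBIC)[:600])
im2=optics.grab_frame('wrist')[:,:,::-1];cv2.imwrite('pics/w10.png',im2)
cv2.imwrite('pics/t10.png',optics.grab_frame('top')[:,:,::-1])"
```

```text
clock: 16.7
ee_pos: [0.5653, -0.009, 0.1445]
tcp_rot: [-1.473, -0.641, 0.643]
force: [-0.3, -0.7, -0.5]
gripper_width: 0.0418
```

View pics/s10.png

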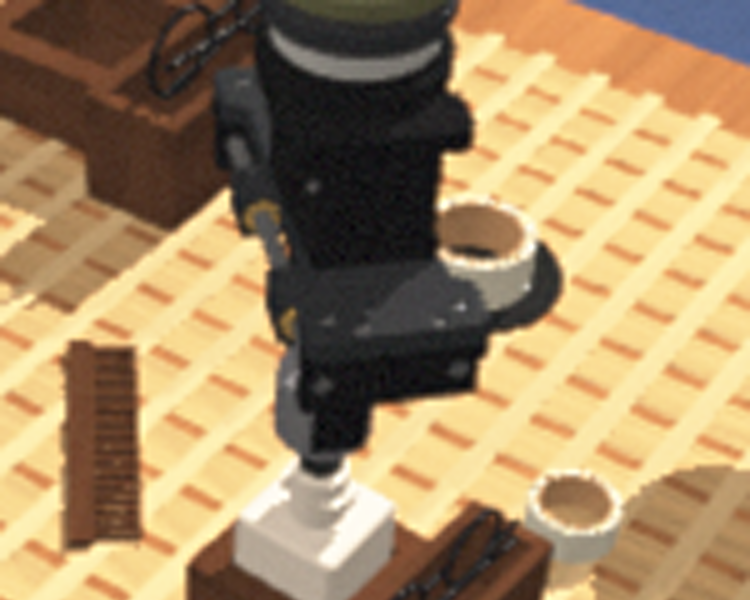

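View pics/w10.png

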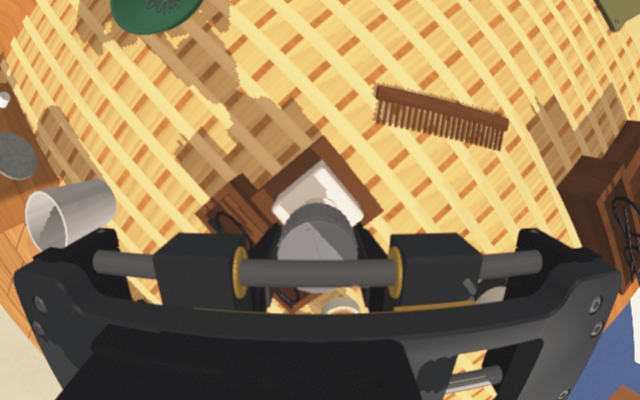

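View pics/t10.png

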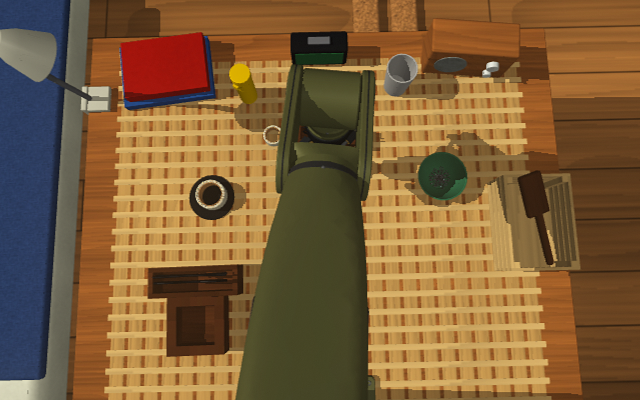

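The cap is held level about 25 mm above the rim. The jar is down in its holder, with the neck and dark seal visible at (322,480) in the scene crop. The roll is on the coaster at (210,195) in the top view, and the glass, bowl, tube box and comb have not moved.

```bash
python3 -c "
from plant import get_obs,workorder
o=get_obs();print(o['clock'],o['ee_pos'],o['force'],o['gripper_width'],abs(o['joint_vel']).max());print(workorder.sign_off())"
```

```text
16.85 [ 0.56528394 -0.00901032  0.14433964] [0.23099446 0.70927799 0.03642663] 0.042312678805557995 0.003578068245363366
the job is handed in; nothing more can be done
None
```

I handed the job in at 16.9 s; sign-off gives no verdict, but no check failed.

- **Roll:** I lifted the large roll straight off the cap and laid it on the coaster. The pictures show it flat, let go, and near the coaster's centre.
- **Cap:** I turned it about 1.4 rad anticlockwise in the braced holder, from about −0.3 to +1.1 rad off the jar's x axis. The thread then let go, with 7 N of upward push and a 2 mm rise.
- **Finish:** I raised the cap straight up about 48 mm, so its underside is about 25 mm above the rim. At hand-in it was gripped at 42 mm, level and at rest, with an outside force under 1 N.
- **Other things:** the jar stayed down in the holder, and the glass, bowl, tube box and comb look unmoved.

The measurements disagreed slightly. Cameras differed by 2–4 mm on the cap and roll positions, and rib-angle readings ranged from −0.26 to −0.33 rad relative to the jar. I judged both small enough for the grasps and the turn.

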